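Let off the ratchet press on a glued sandal sole

TASK

The glue has taken, so let the ratchet press off the sandal sole: lift the holding pawl out of the ratchet wheel and lay it right over backwards so it stays out, then wind the crank backwards until the ram has come fully up and its arm bears firmly on the stop screw, without forcing it. Leave the ram up there and lay the pawl back down on the wheel's teeth, ready for the next pair; never force the wheel against the pawl, and leave the sole and the things on the bench where they lie.

Things in the scene. Friction and masses are not known exactly. Their poses are not given: they have to be found in the camera images.
- press: Green iron bench press, fixed: bed 220 x 130 x 20 mm, column at the back (+x), head 150-236 mm high. Origin: on the bench, under the ratchet wheel's shaft. Own axes, used for all offsets below: x from ram (front) to column (back), y along the shaft to the side with wheel, pawl and crank, z up. Turned -0.35 to 0.15 rad.
- wheel: Dark ratchet wheel, 100 mm across, 20 teeth 6 mm deep; origin its centre, on the shaft at (0, 36, 190) mm in the press; carries the crank. BACKWARDS raises the ram (20 mm/rad) and moves the wheel's top to +x: right-handed about the press's +y. The engaged pawl blocks it. Friction holds it where left: winding back takes 0-8 N at the handle. When the pawl lifts it kicks back some 0.35 rad.
- handle_mid (a point): Mid-length of the crank's wooden handle: a freely spinning sleeve 22 mm thick, 92 mm long, parallel to the shaft, 65 to 157 mm along the press's y (this point 115), 70 mm from the shaft's axis. The crank arm is at y 50-60 mm. At first it hangs low at the front, 45 degrees below level +-0.3 rad; winding back takes it up the front side. The gripper can stay pointing down all the way.
- pawl: Steel holding pawl; origin its pivot, at (78, 36, 177) mm in the press; swings about the press's y. A 60 mm nose limb leans on the wheel, a 75 mm finger limb stands up and ends in the knob. Lifting swings the knob back (+x) and down, 0.95 rad to a stop pin; past about 0.4 rad its weight lays it over, before that it falls back on the wheel. 170 g; held by the load, it lifts with 3-7 N.
- pawl_knob (a point): Mid-length of the pawl's side knob: steel pin 12 mm thick, 44 mm long, along the press's y from 41 to 85 mm (this point 65; a 17 mm head at the end), 75 mm from the pivot. In the press x is 65 mm (z 251) with the pawl fully down, up to 74 mm when it rides on a tooth, 130 mm (z 218) when laid right over.
- ram: Square steel ram, 25 x 25 mm, sliding up and down in the head, geared to the wheel. Origin: its lower end, 85 mm above the bench at the start, x = -33 mm in the press. A flat arm sticks out 55 mm to the front near its lower end, upper face 17 mm above the origin. A sprung wooden foot below it holds the sole.
- stop: Lug on the head's front, origin its centre at (-74, 0, 165) mm in the press, with an upright stop screw whose springy rubber tip points down at the ram's arm. The screw is set by hand: it stops the ram 24 to 35 mm above its start (wheel 1.2-1.75 rad). This reading does not tell where: feel it at the crank. 5-15 N above the winding force at the handle is firm; 20 N is forcing.
- sole: Cork-and-rubber sandal sole, 250 x 90 x 25 mm, lying across the bed under the foot. Origin: centre of its underside; long axis its y. It stays where it is.
- sandal: Finished sandal, 250 x 95 x 68 mm, on the bench beyond the crank. Origin: centre of its underside. Leave alone.
- glue_tin: Closed glue tin, 72 mm across, 85 mm high. Origin: centre of its underside. Leave alone.
- hammer: Hammer lying on the bench. Origin: under its middle. Leave alone.

How it is judged:
On the way, in this order (a step that is already met when the one before it is completed fails the run):
1. the pawl is lifted out of the wheel and laid over backwards, so that it stays out (x of pawl_knob in the frame of press above 0.118 m), for 0.2 s.
2. with the pawl out, the wheel is turned back until the ram's stop arm bears on the stop screw (contact force between ram and stop above 15 N and x of pawl_knob in the frame of press above 0.118 m), for 0.1 s.
At the end, for the whole second after the job is handed in: The pawl lies on the wheel again (knob less than 83 mm along the press's x), the ram's arm still bears on the stop screw (over 2 N), pawl and wheel are at rest; sole within 20 mm and sandal, tin and hammer within 30 mm of where they lay (x of pawl_knob in the frame of press below 0.083 m and contact force between ram and stop above 2 N and angular speed of pawl below 0.1 rad/s and angular speed of wheel below 0.05 rad/s); the robot touches nothing.
It fails at once if the wheel is forced back against the pawl (over 50 N on the tooth) (contact force between pawl and wheel above 50 N).
It fails at once if the ram is forced against its stop (over 110 N) (contact force between ram and stop above 110 N).
It fails at once if a bystander or the sole is shoved (distance of any of sandal, glue_tin, hammer from where it was at the start of the episode above 0.03 m or distance of sole from where it was at the start of the episode above 0.02 m).
It also fails if it takes over 64 s, if anything falls off the work surface, if the arm or the gripper's body presses on something with over 40 N, if the wrist force passes 120 N, or if a joint passes its speed limit or range.

ROBOT

A 6-joint arm with a two-finger parallel gripper is mounted at the origin on the work surface. World frame = base frame: x ahead of the robot, y to its left, z up, the work surface at z = 0. Lengths are in m, angles in rad, forces in N, time in s.
With the tool pointing down it reaches from about 0.275 to 0.75 m from the base axis. Payload 10.2 kg.
Tool frame: the origin (TCP) lies at the very end of the fingers, on their centre line; the grasp point (between the pads) lies 19 mm behind it; z points along the fingers, y is the line along which they close (so a half turn about z gives the same grasp; the last joint's range is limited). The gripper opens to 88 mm and grips with 3 to 60 N. Pads are 18 mm wide; open, the fingers measure 123 mm over their backs; the gripper's body (75 mm by 187 mm) begins 45 mm behind the grasp point.
Start: joints at [1.045, 0.313, 1.498, -0, 1.331, -0.223], TCP at [0.157, 0.501, 0.239] pointing down, gripper open.
Joint ranges: [-2.94, 2.94], [-0.97, 2.17], [0.19, 2.56], [-1.23, 4.37], [0.02, 3.11], [-2.88, 2.88]. Speed limits (rad/s): [2.39, 2.39, 3.01, 3.14, 3.14, 3.14].

INTERFACE

Orientations are given as a rotation vector (axis times angle).
In Python, from cell import get_obs, snapshot, close_job gives the robot as it stands.
- The arm moves only by the shell command python3 -m creep 'ROWS' [OPENING] [FORCE]. ROWS is a JSON list of rows, 1 to 10 of them, each an object with the fields xyz (a list: dx, dy, dz in m), rot (a list: a rotation vector rx, ry, rz in rad); a field left out counts as zero; each row shifts and turns the commanded pose from where the row before left it, along the tool's axes as they then stand; what a row does not reach is not made up. A row lasts 1/10 s, in which the tool goes at most 0.05 m and 0.15 rad, less where a joint would pass 70% of its speed; a pose out of reach is approached as far as the arm can. OPENING is the finger opening in m, set as the command begins (- or left out keeps the last). The fingers move at their own pace and stop on an object; FORCE is the grip in N (left out, the last holds). Time passes only in rows, so rows that do not move let the fingers close. It prints the time, the measured TCP pose, the force, the opening and the grip force at its end. Input that does not fit is refused with a message, and nothing moves.
- get_obs(): the state, without advancing time (a new reading comes with each control period).
- snapshot(name): name is "scene" or "top" or "wrist"; returns a dict with "pixels" (400x640x3 uint8, blue, green, red), "camera_matrix" (3x3 intrinsics, pixels), "k1" (the pictures are not rectified: a ray, as slopes to the right and down, at radius r is drawn at 1 + k1 r^2 times it, then the intrinsics apply), "cam_to_world" (4x4, takes a point from camera to world coordinates); the wrist camera has in their place "hand_eye" (4x4, takes a point from camera to tool coordinates, whose origin is the TCP and whose axes are the flange's). Camera axes: x right, y down, z forward; pixel columns grow to the right and rows downward; lengths in m; the calibration is good to about 2 mm. A picture is of the moment at which its call begins: read the wrist's pose just before it. There is no depth.
- close_job(): hands the job in; it is judged then, once.
The state is a dict: "clock": time; "joint_pos": joint angles; "qd": joint speeds; "joint_efforts": joint torques, N m; "eef_pos": TCP position; "tool_rot": TCP orientation; "contact_force": force on the tool from outside, world axes, zero at the start; "moment": the same for the moment, N m; "opening": finger opening in m; "grasp_force": force on a finger pad.
Only numpy, scipy, OpenCV 4.12 (cv2) and the standard library are available. Lean on these libraries where they do the work, as an engineer would, in place of code of your own. Each camera call takes 0.05 s, during which the arm holds its last target. There are 200 camera calls.

## Working session

There is one attempt and no reset: what is moved stays moved. The work goes in short steps, Python scripts to look and compute and a shell command to move; the robot and the scene stay as the last step left them, time stands still between calls to the robot, and variables do not carry over. Pictures are saved under pics/ and viewed, at most 10 in all, crops included, and the job is handed in when it is done.

```bash
ls; mkdir -p pics
cat > h.py <<'E'
import numpy as np, cv2
from cell import get_obs, snapshot
from scipy.spatial.transform import Rotation as R
E
python3 - <<'E'
from h import *
import pickle
o=get_obs(); print({k:np.round(v,3) for k,v in o.items()})
for n in ("scene","top"):
    s=snapshot(n); cv2.imwrite(f"pics/{n}0.png",s["pixels"]); pickle.dump(s,open(f"{n}0.pkl","wb"))
    print(n,s["camera_matrix"],s["k1"],np.round(s["cam_to_world"],3))
E
```

```text
pics
{'clock': np.float64(0.0), 'joint_pos': array([ 1.045,  0.313,  1.498, -0.   ,  1.331, -0.223]), 'qd': array([-0.002, -0.001, -0.001,  0.001, -0.001,  0.002]), 'joint_efforts': array([ 1.0000e-03, -4.0221e+01, -2.5227e+01,  7.0000e-02,  3.5000e-02,
       -0.0000e+00]), 'eef_pos': array([0.156, 0.501, 0.238]), 'tool_rot': array([-4.740e-01, -3.105e+00,  2.000e-03]), 'contact_force': array([-0.023,  0.555,  1.166]), 'moment': array([-0.01 ,  0.014,  0.023]), 'grasp_force': np.float64(0.0), 'opening': np.float64(0.088)}
scene [[454.33636804   0.         315.60088363]
 [  0.         454.33636804 194.91663611]
 [  0.           0.           1.        ]] -0.1339251528919944 [[ 0.152  0.716 -0.681  1.386]
 [ 0.988 -0.118  0.097 -0.186]
 [-0.011 -0.688 -0.726  1.097]
 [ 0.     0.     0.     1.   ]]
top [[423.03997339   0.         326.94340871]
 [  0.         423.03997339 194.90210083]
 [  0.           0.           1.        ]] -0.035171923061929386 [[-0.01  -0.991  0.137  0.393]
 [-1.     0.008 -0.015 -0.07 ]
 [ 0.014 -0.137 -0.99   1.28 ]
 [ 0.     0.     0.     1.   ]]
```

View pics/scene0.png

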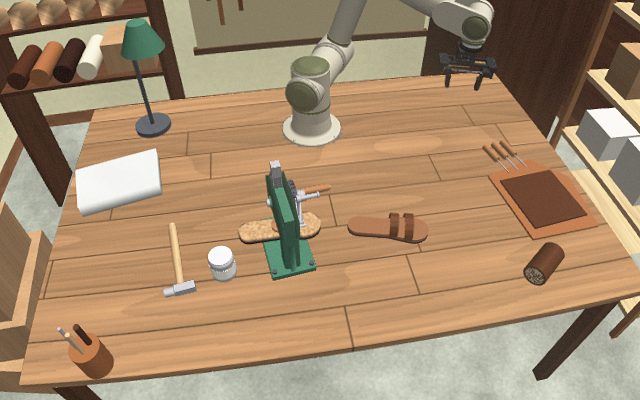

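View pics/top0.png

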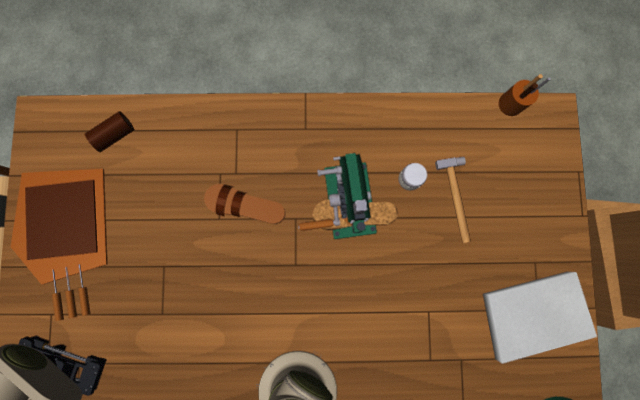

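The scene view shows the press at about (290,225) with its handle tip at (329,187). In the top view the press is at (350,195), the handle runs (301,226)-(335,222), and the pawl knob is near (320,171). I'll enlarge both.

Run:
```python
import cv2,numpy as np
a=cv2.imread("pics/scene0.png")[150:285,235:335]; b=cv2.imread("pics/top0.png")[145:245,295:405]
a=cv2.resize(a,None,fx=4.4,fy=4.4,interpolation=cv2.INTER_CUBIC); b=cv2.resize(b,None,fx=3.2,fy=3.2,interpolation=cv2.INTER_CUBIC)
c=np.zeros((600,800,3),np.uint8); c[:a.shape[0],:a.shape[1]]=a; c[:b.shape[0],445:445+b.shape[1]]=b
cv2.imwrite("pics/crop0.png",c)
```

```text
(no output)
```

View pics/crop0.png

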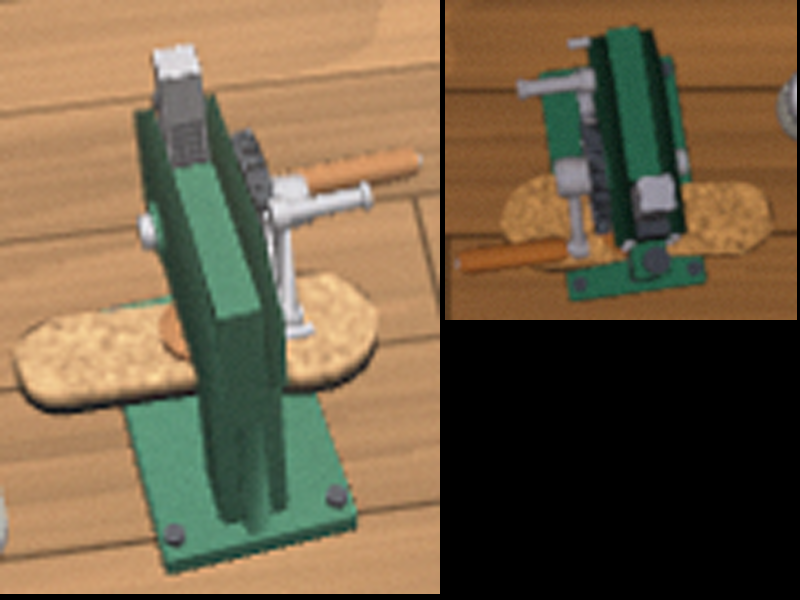

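The crops show the knob head at scene (318.4,194.1) and top (319.4,172.5). The handle tip is at scene (330.5,185.9) and top (299.7,226.3). I'll triangulate these and fit the press pose.

```bash
cat >> h.py <<'E'
import pickle
from scipy.optimize import least_squares
def cam(s,T=None):
    return s["camera_matrix"],s["k1"],(s["cam_to_world"] if T is None else T)
def proj(c,P):
    K,k1,T=c; P=np.atleast_2d(P); q=(P-T[:3,3])@T[:3,:3]; u=q[:,:2]/q[:,2:]
    u=u*(1+k1*(u**2).sum(1,keepdims=True)); return u*K[0,0]+K[:2,2]
def tri(cs,px):
    f=lambda X:np.concatenate([proj(c,X)[0]-p for c,p in zip(cs,px)])
    r=least_squares(f,[.5,0,.2]); return r.x,np.abs(r.fun).max()
def pw(p,P):  # press->world; p=(X,Y,yaw)
    return np.atleast_2d(P)@R.from_euler('z',p[2]).as_matrix().T+[p[0],p[1],0]
def handle(th,y=.115): return [-.07*np.cos(th),y,.19+.07*np.sin(th)]   # th: above level, front
def knob(a,y=.065):  # a=lift from fully down
    b=np.arctan2(-.013,.074)+a; return [.078+.075*np.sin(b),y,.177+.075*np.cos(b)]
E
cat > fit0.py <<'E'
from h import *
S=cam(pickle.load(open("scene0.pkl","rb")));T=cam(pickle.load(open("top0.pkl","rb")))
sx=lambda u,v:(235+u/4.4,150+v/4.4); tx=lambda u,v:(295+(u-445)/3.2,145+v/3.2)
M={"knobhead":(sx(367,194),tx(523,88)),"htip":(sx(420,158),tx(460,260))}
for k,(a,b) in M.items(): print(k,*tri([S,T],[a,b]))
obs=[(S,"k",.085,sx(367,194)),(T,"k",.085,tx(523,88)),(S,"h",.157,sx(420,158)),(T,"h",.157,tx(460,260)),(T,"h",.065,tx(567,248)),(T,"k",.041,tx(590,82))]
def f(p):
    return np.concatenate([proj(c,pw(p,knob(p[4],y) if w=="k" else handle(p[3],y)))[0]-m for c,w,y,m in obs])
r=least_squares(f,[.45,-.1,-.1,-.78,.05]);print(r.x,np.round(r.fun,1))
print("knob",pw(r.x,knob(r.x[4])),"handle",pw(r.x,handle(r.x[3])))
E
python3 fit0.py
```

```text
knobhead [ 0.59118752 -0.0662719   0.25231066] 0.49002248103960255
htip [ 0.46561526 -0.01189471  0.14755633] 0.6470991133811026
[ 0.53667847 -0.16133134  0.11231566 -0.67559382 -0.00989725] [-1.8  0.6  0.9  0.1 -0.5  0.1 -0.7  0.3 -0.1 -0.1 -2.4 -0.1]
knob [[ 0.59328079 -0.089535    0.25073674]] handle [[ 0.46950997 -0.05317811  0.14622474]]
```

```bash
cat >> h.py <<'E'
def goto(P,yaw):
    """delta in tool axes to a down pose at P with tool y along press +-x (nearest), as moves then turn about tool z"""
    o=get_obs(); M=R.from_rotvec(o["tool_rot"]).as_matrix(); d=np.array(P)-o["eef_pos"]
    b=[np.cos(yaw),np.sin(yaw),0]; c=M.T@b; a=np.arctan2(-c[0],c[1]); a=(a+np.pi/2)%np.pi-np.pi/2
    print("tool delta",np.round(M.T@d,4),"turn z",round(a,3),"z axis",np.round(M[:,2],3),"after-turn delta",np.round(R.from_euler('z',a).as_matrix().T@M.T@d,4), "t",o["clock"],"F",np.round(o["contact_force"],1))
E
python3 - <<'E'
from h import *
print(np.round(R.from_rotvec(get_obs()["tool_rot"]).as_matrix(),3))
s=snapshot("wrist"); print(np.round(s["hand_eye"],3),s["camera_matrix"],s["k1"])
goto([.55,-.02,.42],.11)
E
```

```text
[[-0.955  0.298 -0.001]
 [ 0.298  0.955 -0.001]
 [ 0.    -0.001 -1.   ]]
[[-0.    -0.966 -0.259  0.067]
 [ 1.    -0.    -0.     0.   ]
 [-0.    -0.259  0.966 -0.146]
 [ 0.     0.     0.     1.   ]] [[300.00458891   0.         317.40330388]
 [  0.         300.00458891 201.33245643]
 [  0.           0.           1.        ]] -0.027045671675184874
tool delta [-0.5309 -0.3801 -0.1815] turn z 1.158 z axis [-0.    -0.001 -1.   ] after-turn delta [-0.5612  0.3338 -0.1815] t 0.15 F [-0.7 -0.2 -0.3]
```

```bash
python3 -m creep '[{"xyz": [-0.038,-0.027,-0.013]},{"xyz": [-0.038,-0.027,-0.013]},{"xyz": [-0.038,-0.027,-0.013]},{"xyz": [-0.038,-0.027,-0.013]},{"xyz": [-0.038,-0.027,-0.013]},{"xyz": [-0.038,-0.027,-0.013]},{"xyz": [-0.038,-0.027,-0.013]},{"xyz": [-0.038,-0.027,-0.013]},{"xyz": [-0.038,-0.027,-0.013]},{"xyz": [-0.038,-0.027,-0.013]}]' 0.088
python3 -m creep '[{"xyz": [-0.038,-0.027,-0.013],"rot": [0,0,0.145]},{"rot": [0,0,0.145]},{"rot": [0,0,0.145]},{"rot": [0,0,0.145]},{"rot": [0,0,0.145]},{"rot": [0,0,0.145]},{"rot": [0,0,0.145]},{"rot": [0,0,0.145]}]'
python3 - <<'E'
from h import *
goto([.55,-.02,.42],.11)
E
```

```text
clock: 1.15
eef_pos: [0.4395, 0.1283, 0.3693]
tool_rot: [0.474, 3.106, 0.0]
contact_force: [0.9, 0.9, 0.4]
opening: 0.0876
grasp_force: 0.0
clock: 1.95
eef_pos: [0.4669, 0.093, 0.3815]
tool_rot: [-2.105, -2.331, 0.001]
contact_force: [0.4, -0.1, 0.8]
opening: 0.088
grasp_force: 0.0
tool delta [-0.1208  0.0711 -0.0385] turn z -0.008 z axis [-0.001  0.    -1.   ] after-turn delta [-0.1214  0.0702 -0.0385] t 1.95 F [ 0.4 -0.1  0.8]
```

```bash
cat > shot.py <<'E'
from h import *
import sys
n=sys.argv[1]; o=get_obs(); s=snapshot("wrist"); T=np.eye(4); T[:3,:3]=R.from_rotvec(o["tool_rot"]).as_matrix(); T[:3,3]=o["eef_pos"]
s["cam_to_world"]=T@s["hand_eye"]; pickle.dump(s,open(n+".pkl","wb")); cv2.imwrite(f"pics/{n}.png",s["pixels"])
E
python3 shot.py w1
python3 -m creep '[{"xyz": [-0.041,0.02,0.01]},{"xyz": [-0.041,0.02,0.01]},{"xyz": [-0.04,0.02,0]},{},{}]'
python3 shot.py w2
```

```text
clock: 2.5
eef_pos: [0.5398, -0.0222, 0.3612]
tool_rot: [-2.097, -2.338, 0.001]
contact_force: [0.3, 0.6, 0.7]
opening: 0.0879
grasp_force: 0.0
```

View pics/w1.png

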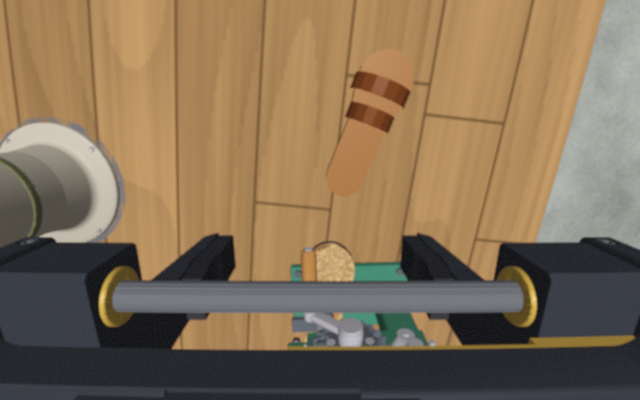

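View pics/w2.png

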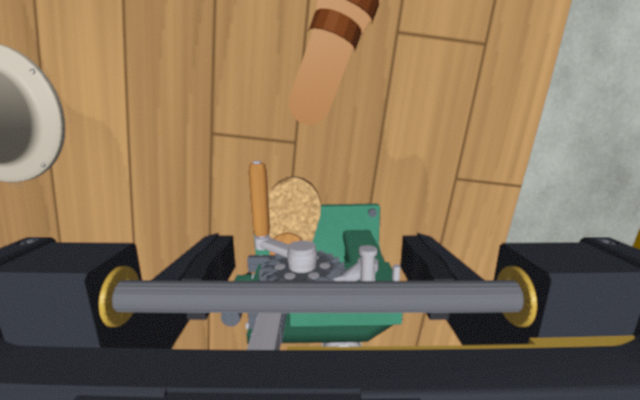

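In w2 the handle tip is at (257,163), its base at (264,238) and the knob head at (368,250). The hub is at (301,247) in w2 and (350,327) in w1, and the handle tip in w1 is (308,250). I'll refit with all the views.

```bash
cat >> fit0.py <<'E'
W1=cam(pickle.load(open("w1.pkl","rb")));W2=cam(pickle.load(open("w2.pkl","rb")))
print("knobhead",tri([S,T,W2,W1],[sx(367,194),tx(523,88),(368,250),(406,333)]))
print("htip",tri([S,T,W2,W1],[sx(420,158),tx(460,260),(257,164),(308,250)]))
obs+=[(W2,"k",.085,(368,250)),(W2,"h",.157,(257,164)),(W2,"h",.065,(264,236)),(W1,"k",.085,(406,333)),(W1,"h",.157,(308,250))]
r=least_squares(f,r.x,loss='soft_l1');print(r.x,np.round(f(r.x).reshape(-1,2),1).tolist())
print("knob",pw(r.x,knob(r.x[4])),"handle",pw(r.x,handle(r.x[3])))
np.save("p.npy",r.x)
for c,n in((S,"scene"),(W2,"w2")): print(n,proj(c,pw(r.x,[[0,.06,.19],[.078,.036,.177],[-.033,0,.27]])).round(0).tolist())
E
python3 fit0.py
```

```text
knobhead [ 0.59118752 -0.0662719   0.25231066] 0.49002248103960255
htip [ 0.46561526 -0.01189471  0.14755633] 0.6470991133811026
[ 0.53667847 -0.16133134  0.11231566 -0.67559382 -0.00989725] [-1.8  0.6  0.9  0.1 -0.5  0.1 -0.7  0.3 -0.1 -0.1 -2.4 -0.1]
knob [[ 0.59328079 -0.089535    0.25073674]] handle [[ 0.46950997 -0.05317811  0.14622474]]
knobhead (array([ 0.59018159, -0.06802845,  0.23600138]), np.float64(4.161456075198288))
htip (array([ 0.4646681 , -0.01264895,  0.14616521]), np.float64(0.9617003607032757))
[ 0.54466375 -0.15883459  0.1564608  -0.64295978 -0.08460646] [[-0.4, 0.3], [-0.7, 0.8], [-0.9, -0.2], [-0.4, 0.2], [0.1, -1.7], [-4.1, -0.1], [-1.9, -0.1], [-0.3, -0.4], [-0.1, -0.6], [7.4, 10.3], [0.5, 0.8]]
knob [[ 0.59264381 -0.08546194  0.24950794]] handle [[ 0.47140568 -0.05396897  0.14803032]]
scene [[303.0, 197.0], [303.0, 223.0], [277.0, 172.0]]
w2 [[307.0, 251.0], [373.0, 262.0], [273.0, 346.0]]
```

```bash
cat >> fit0.py <<'E'
print("----")
print("knobhead",tri([S,T,W2],[sx(367,194),tx(523,88),(368,250)]))
bad=[5,9]; obs=[o for i,o in enumerate(obs) if i not in bad]
for y in (.06,.065,.07,.075):
  g=lambda p:np.concatenate([f(p),[(p[2]-.115)/.02],proj(W2,pw(p,[0,y,.19]))[0]-(301,246),proj(W1,pw(p,[0,y,.19]))[0]-(350,326)])
  r=least_squares(g,r.x,loss='soft_l1');print(y,r.x,r.cost,np.round(g(r.x),1).tolist())
  print("knob",pw(r.x,knob(r.x[4])),"handle",pw(r.x,handle(r.x[3])))
np.save("p.npy",r.x)
E
python3 fit0.py | sed '1,/----/d'
```

```text
knobhead (array([ 0.59099745, -0.06534976,  0.25069347]), np.float64(0.8380501130002926))
0.06 [ 0.5389167  -0.15952362  0.15447134 -0.7396153   0.0121301 ] 12.474851817783373 [-0.2, 0.3, -0.8, 0.1, -0.9, 0.7, -0.3, 0.8, 0.0, -1.0, -0.0, 0.4, -0.4, -1.2, -0.5, -2.3, -0.2, -1.0, 2.0, 0.7, 4.8, 0.2, 3.4]
knob [[ 0.59405105 -0.08515527  0.25102077]] handle [[ 0.47012783 -0.05384906  0.14281974]]
0.065 [ 0.53916263 -0.15983643  0.15567031 -0.73900117  0.01088443] 5.966213508705593 [-0.3, 0.3, -0.7, 0.1, -1.1, 0.7, -0.2, 0.7, 0.2, -1.1, -0.0, 0.7, -0.4, -0.8, -0.4, -2.0, -0.2, -0.7, 2.0, 0.6, 1.1, 0.2, 0.4]
knob [[ 0.5941167  -0.08541632  0.25100566]] handle [[ 0.47021849 -0.05424891  0.1428515 ]]
0.07 [ 0.53896988 -0.16123365  0.15202208 -0.73986118  0.01212739] 7.887149227450363 [-0.9, 0.4, -0.1, 0.0, -1.4, 0.9, 0.2, 0.6, 0.6, -1.1, -0.0, 2.3, -0.1, 0.1, -0.4, -1.1, -0.0, 0.0, 1.9, 0.3, -1.9, 0.1, -1.9]
knob [[ 0.59428602 -0.08700059  0.25102073]] handle [[ 0.47045151 -0.05538917  0.14280702]]
0.075 [ 0.53911673 -0.16128556  0.15163228 -0.73676776  0.00986337] 14.847546981755354 [-0.9, 0.5, -0.0, 0.0, -1.4, 0.9, 0.3, 0.6, 0.6, -1.1, -0.0, 2.4, -0.1, 0.2, -0.4, -1.1, 0.0, 0.1, 1.8, 0.2, -5.9, 0.1, -5.1]
knob [[ 0.59429617 -0.08709938  0.2509932 ]] handle [[ 0.47049555 -0.05543639  0.14296718]]
```

Dropping the misread points gives a consistent fit. The knob middle is at about (0.594,-0.086,0.251) and z matches the 251 mm in the text. The handle middle is at about (0.470,-0.054,0.143), with yaw about 0.15.

```bash
cat >> h.py <<'E'
p=np.array([.5391,-.1602,.148,-.738,.01])
E
python3 - <<'E'
from h import *
k=pw(p,knob(.01,.068))[0]; print(k); goto(k+[0,0,.05],p[2])
E
```

```text
[ 0.59411616 -0.08324604  0.25099487]
tool delta [-0.0675  0.0475  0.0607] turn z -0.038 z axis [-0.  0. -1.] after-turn delta [-0.0693  0.0449  0.0607] t 2.55 F [-1.2 -0.3 -0.1]
```

```bash
python3 -m creep '[{"rot": [0,0,-0.038]},{"xyz": [-0.035,0.0225,0.02]},{"xyz": [-0.0345,0.0225,0.02]},{"xyz": [0,0,0.0205]},{}]' 0.04
python3 shot.py w3
python3 - <<'E'
from h import *
k=pw(p,knob(.01,.068))[0]; goto(k+[0,0,-.019],p[2]); print(get_obs()["opening"])
E
```

```text
clock: 3.05
eef_pos: [0.5937, -0.0831, 0.2987]
tool_rot: [-2.048, -2.376, 0.003]
contact_force: [-0.2, -0.2, 0.1]
opening: 0.0499
grasp_force: 0.0
tool delta [-0.0006  0.0002  0.0691] turn z -0.0 z axis [-0.001  0.001 -1.   ] after-turn delta [-0.0006  0.0002  0.0691] t 3.1 F [0.2 0.9 0.7]
0.04586744161246695
```

View pics/w3.png

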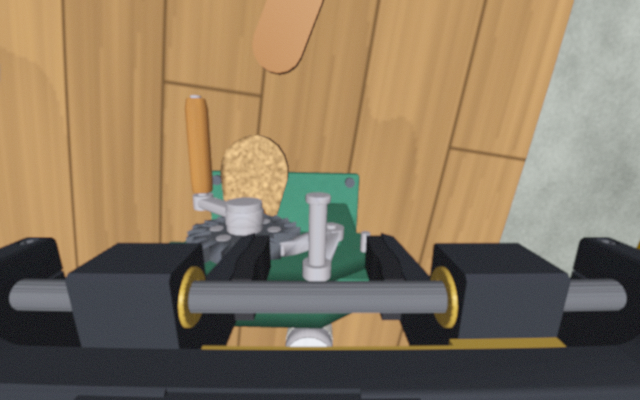

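The knob pin is at column 317, rows 195-275, centred between the fingers. The bed edge is level in the picture, so the yaw is right. I'll descend straddling it.

```bash
python3 - <<'E'
from h import *
W=cam(pickle.load(open("w3.pkl","rb")))
print(proj(W,pw(p,[knob(.01,.041),knob(.01,.085),handle(-.738,.157),handle(-.738,.065)])).round(0).tolist())
E
python3 -m creep '[{"xyz": [0,0,0.023]},{"xyz": [0,0,0.023]},{"xyz": [0,0,0.023]},{},{}]' 0.034
python3 -m creep '[{},{},{}]' 0.021 3
```

```text
[[319.0, 260.0], [319.0, 199.0], [197.0, 99.0], [206.0, 192.0]]
clock: 3.6
eef_pos: [0.5947, -0.0833, 0.2346]
tool_rot: [2.05, 2.377, 0.002]
contact_force: [0.5, -0.1, -0.1]
opening: 0.0342
grasp_force: 0.0
clock: 3.9
eef_pos: [0.5946, -0.084, 0.2331]
tool_rot: [2.053, 2.377, 0.001]
contact_force: [0.2, -0.8, 0.1]
opening: 0.0211
grasp_force: 0.0
```

```bash
python3 -m creep '[{"xyz": [0,0.005,0]},{"xyz": [0,0.005,0]},{"xyz": [0,0.005,-0.001]},{"xyz": [0,0.005,0]},{"xyz": [0,0.005,0]}]'
python3 -m creep '[{"xyz": [0,0.005,0.001]},{"xyz": [0,0.005,0.001]},{"xyz": [0,0.005,0.001]},{"xyz": [0,0.005,0.002]}]'
```

```text
clock: 4.4
eef_pos: [0.6197, -0.0803, 0.2331]
tool_rot: [-2.053, -2.378, 0.0]
contact_force: [0.4, 0.3, -0.1]
opening: 0.0213
grasp_force: 0.0
clock: 4.8
eef_pos: [0.6394, -0.0774, 0.2281]
tool_rot: [2.053, 2.377, 0.0]
contact_force: [0.2, -0.1, -0.8]
opening: 0.0212
grasp_force: 0.1
```

```bash
python3 -m creep '[{"xyz": [0,0.006,0.005]},{"xyz": [0,0.005,0.007]},{"xyz": [0,0.005,0.008]},{"xyz": [0,0.004,0.008]},{}]'
python3 shot.py w4
python3 -m creep '[{},{}]' 0.04
```

```text
clock: 5.3
eef_pos: [0.6585, -0.0744, 0.1982]
tool_rot: [-2.052, -2.376, 0.002]
contact_force: [-0.5, -0.6, -0.1]
opening: 0.0208
grasp_force: 0.0
clock: 5.55
eef_pos: [0.6588, -0.0746, 0.2007]
tool_rot: [2.053, 2.377, 0.001]
contact_force: [-0.5, 0.2, -1.0]
opening: 0.0349
grasp_force: 0.0
```

View pics/w4.png

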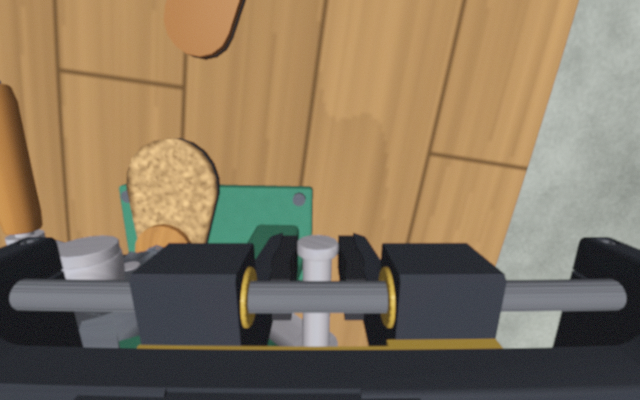

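The knob is between the fingers at (317,290), at the laid-over position. I'll withdraw upward and find the handle again.

```bash
python3 -m creep '[{"xyz": [0,0,-0.04]},{"xyz": [0,0,-0.045]},{"xyz": [0,0,-0.045]},{"xyz": [0.01,-0.035,0]},{"xyz": [0.01,-0.035,0]},{}]' 0.05
python3 shot.py w5
python3 - <<'E'
from h import *
W=cam(pickle.load(open("w5.pkl","rb"))); 
print("over",proj(W,pw(p,[knob(.95,.041),knob(.95,.085)])).round().tolist(),"down",proj(W,pw(p,[knob(.01,.085)])).round().tolist())
for th in(-.74,-.5,-.4,-.3,-.2): print(th,proj(W,pw(p,[handle(th,.157),handle(th,.065)])).round().tolist())
E
```

```text
clock: 6.15
eef_pos: [0.5833, -0.0641, 0.3307]
tool_rot: [-2.052, -2.376, 0.001]
contact_force: [1.0, -0.5, 0.2]
opening: 0.0498
grasp_force: 0.0
over [[400.0, 254.0], [403.0, 206.0]] down [[328.0, 214.0]]
-0.74 [[216.0, 120.0], [223.0, 203.0]]
-0.5 [[203.0, 120.0], [211.0, 206.0]]
-0.4 [[198.0, 120.0], [206.0, 207.0]]
-0.3 [[193.0, 120.0], [202.0, 209.0]]
-0.2 [[188.0, 120.0], [198.0, 211.0]]
```

View pics/w5.png

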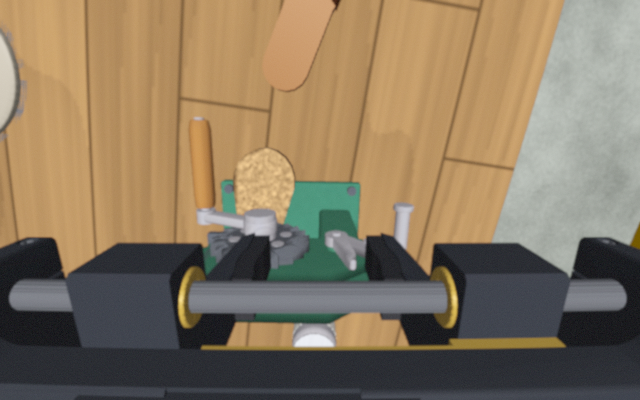

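The knob head at (403,208) matches the laid-over prediction. The handle tip (197,120) and base (206,207) give a crank angle of about -0.39. Next I straddle the handle.

Run:
```python
from h import *
k=pw(p,handle(-.39,.118))[0]; print(k); goto(k+[0,0,.05],p[2])
```

```text
[ 0.45766383 -0.05303709  0.16338681]
tool delta [ 0.0301 -0.1246  0.1177] turn z -0.002 z axis [ 0.001 -0.    -1.   ] after-turn delta [ 0.0303 -0.1245  0.1177] t 6.2 F [0.2 0.6 0.1]
```

```bash
python3 -m creep '[{"xyz": [0.01,-0.042,0]},{"xyz": [0.01,-0.042,0]},{"xyz": [0.01,-0.041,0.02]},{"xyz": [0,0,0.04]},{"xyz": [0,0,0.04]},{"xyz": [0,0,0.0177]},{}]' 0.056
python3 - <<'E'
from h import *
k=pw(p,handle(-.39,.118))[0]; goto(k+[0,0,-.019],p[2])
E
```

```text
clock: 6.9
eef_pos: [0.4585, -0.0535, 0.211]
tool_rot: [-2.052, -2.375, 0.002]
contact_force: [0.4, -0.4, 1.0]
opening: 0.0562
grasp_force: 0.0
tool delta [ 0.0005 -0.0006  0.0666] turn z -0.002 z axis [-0.003  0.001 -1.   ] after-turn delta [ 0.0005 -0.0006  0.0666] t 6.9 F [ 0.4 -0.4  1. ]
```

```bash
python3 -m creep '[{"xyz": [0,0,0.03]},{"xyz": [0,0,0.03]},{"xyz": [0,0,0.0065]},{}]'
python3 -m creep '[{},{},{},{},{},{}]' 0.015 10
python3 shot.py w6
python3 - <<'E'
from h import *
o=get_obs(); q=(o["eef_pos"]+[0,0,.019]-[p[0],p[1],0])@R.from_euler('z',p[2]).as_matrix(); print(q, "r",np.hypot(q[0],q[2]-.19),"th",np.arctan2(q[2]-.19,-q[0]))
E
```

```text
clock: 7.3
eef_pos: [0.4593, -0.0538, 0.1468]
tool_rot: [2.053, 2.377, 0.0]
contact_force: [0.0, 0.1, 0.8]
opening: 0.0559
grasp_force: 0.0
clock: 7.9
eef_pos: [0.4588, -0.0536, 0.1463]
tool_rot: [2.053, 2.377, 0.001]
contact_force: [0.2, 0.4, 2.7]
opening: 0.0213
grasp_force: 9.9
[-0.06373927  0.11732375  0.16530658] r 0.06835538802588631 th -0.3696085795370557
```

```bash
python3 -m creep '[{"xyz": [0,-0.0013,-0.004]},{"xyz": [0,-0.0012,-0.004]},{"xyz": [0,-0.0008,-0.0041]},{"xyz": [0,-0.0008,-0.0041]},{"xyz": [0,-0.0003,-0.0042]},{"xyz": [0,-0.0003,-0.0042]}]'
python3 -m creep '[{"xyz": [0,0.0002,-0.0042]},{"xyz": [0,0.0002,-0.0042]},{"xyz": [0,0.0007,-0.0042]},{"xyz": [0,0.0007,-0.0041]}]'
cat > st.py <<'E'
from h import *
import time
o=get_obs(); q=(o["eef_pos"]+[0,0,.019]-[p[0],p[1],0])@R.from_euler('z',p[2]).as_matrix(); th=np.arctan2(q[2]-.19,-q[0])
F=o["contact_force"]@R.from_euler('z',p[2]).as_matrix()
t=np.array([np.sin(th),0,np.cos(th)]); n=np.array([-np.cos(th),0,np.sin(th)])
print("t",o["clock"],"q",q.round(4),"r",np.hypot(q[0],q[2]-.19).round(4),"th",th.round(3),"Ftan",round(F@t,1),"Frad",round(F@n,1),"g",o["grasp_force"],o["opening"])
E
python3 st.py
```

```text
clock: 8.55
eef_pos: [0.4534, -0.0542, 0.1707]
tool_rot: [-2.053, -2.377, 0.001]
contact_force: [0.5, -0.8, -4.8]
opening: 0.0212
grasp_force: 9.8
clock: 8.95
eef_pos: [0.4549, -0.0539, 0.1874]
tool_rot: [-2.052, -2.376, 0.002]
contact_force: [-5.5, -2.8, -4.4]
opening: 0.0216
grasp_force: 9.9
t 8.95 q [-0.0676  0.1176  0.2064] r 0.0695 th 0.238 Ftan -5.7 Frad 4.6 g 9.874471030198038 0.021624478488500697
```

```bash
python3 -m creep '[{"xyz": [0,0.0005,-0.004]},{"xyz": [0,0.0009,-0.004]},{"xyz": [0,0.0015,-0.0039]},{}]'
python3 st.py
```

```text
clock: 9.35
eef_pos: [0.4588, -0.0534, 0.2]
tool_rot: [2.053, 2.377, 0.001]
contact_force: [-4.4, 0.6, 1.8]
opening: 0.0214
grasp_force: 10.0
t 9.35 q [-0.0637  0.1174  0.219 ] r 0.07 th 0.427 Ftan -0.1 Frad 4.6 g 10.027638331521302 0.021397467945213012
```

```bash
python3 -m creep '[{"xyz": [0,0.0005,-0.0014]},{"xyz": [0,0.0005,-0.0014]},{"xyz": [0,0.0006,-0.0013]}]' >/dev/null
python3 st.py
python3 -m creep '[{"xyz": [0,0.0007,-0.0013]},{"xyz": [0,0.0007,-0.0013]}]' >/dev/null
python3 st.py
python3 -m creep '[{"xyz": [0,0.0007,-0.0013]},{"xyz": [0,0.0007,-0.0013]}]' >/dev/null
python3 st.py
```

```text
t 9.65 q [-0.0623  0.1174  0.2224] r 0.0702 th 0.479 Ftan -3.4 Frad 0.9 g 9.911349395988509 0.021352139702758604
t 9.85 q [-0.061   0.1174  0.225 ] r 0.0703 th 0.521 Ftan -4.4 Frad 3.4 g 9.92474174592644 0.021226167112912322
t 10.05 q [-0.0595  0.1174  0.2276] r 0.0704 th 0.564 Ftan -3.2 Frad 2.3 g 9.925756558659486 0.021407711409983734
```

```bash
echo 'import sys; sys.exit(abs(F@t)>8)' >> st.py
python3 -m creep '[{"xyz": [0,0.0006,-0.0009]},{"xyz": [0,0.0006,-0.0008]}]' >/dev/null;python3 st.py &&
python3 -m creep '[{"xyz": [0,0.0006,-0.0009]},{"xyz": [0,0.0006,-0.0008]}]' >/dev/null && python3 st.py &&
python3 -m creep '[{"xyz": [0,0.0006,-0.0008]},{"xyz": [0,0.0006,-0.0008]}]' >/dev/null && python3 st.py &&
python3 -m creep '[{"xyz": [0,0.0006,-0.0008]},{"xyz": [0,0.0006,-0.0008]}]' >/dev/null && python3 st.py
```

```text
t 10.25 q [-0.0584  0.1174  0.2294] r 0.0704 th 0.593 Ftan -4.3 Frad 3.9 g 9.959808684652671 0.021441107600010792False
```

```bash
python3 st.py && python3 -m creep '[{"xyz": [0,0.0006,-0.0008]},{"xyz": [0,0.0006,-0.0008]}]' >/dev/null && python3 st.py &&
python3 -m creep '[{"xyz": [0,0.0006,-0.0008]},{"xyz": [0,0.0006,-0.0008]}]' >/dev/null && python3 st.py &&
python3 -m creep '[{"xyz": [0,0.0007,-0.0008]},{"xyz": [0,0.0006,-0.0008]}]' >/dev/null && python3 st.py &&
python3 -m creep '[{"xyz": [0,0.0007,-0.0008]},{"xyz": [0,0.0006,-0.0008]}]' >/dev/null && python3 st.py
```

```text
t 10.25 q [-0.0584  0.1174  0.2294] r 0.0704 th 0.593 Ftan -4.3 Frad 3.9 g 9.959808684652671 0.021441107600010792False
```

```bash
sed -i 's/sys.exit(abs(F@t)>8)/sys.exit(int(abs(F@t)>8))/' st.py
python3 -m creep '[{"xyz": [0,0.0006,-0.0009]},{"xyz": [0,0.0006,-0.0008]}]' >/dev/null;python3 st.py &&
python3 -m creep '[{"xyz": [0,0.0006,-0.0009]},{"xyz": [0,0.0006,-0.0008]}]' >/dev/null && python3 st.py &&
python3 -m creep '[{"xyz": [0,0.0006,-0.0008]},{"xyz": [0,0.0006,-0.0008]}]' >/dev/null && python3 st.py &&
python3 -m creep '[{"xyz": [0,0.0006,-0.0008]},{"xyz": [0,0.0006,-0.0008]}]' >/dev/null && python3 st.py &&
python3 -m creep '[{"xyz": [0,0.0006,-0.0008]},{"xyz": [0,0.0006,-0.0008]}]' >/dev/null && python3 st.py &&
python3 -m creep '[{"xyz": [0,0.0007,-0.0008]},{"xyz": [0,0.0006,-0.0008]}]' >/dev/null && python3 st.py
```

```text
t 10.45 q [-0.0572  0.1174  0.2311] r 0.0705 th 0.623 Ftan -4.3 Frad 5.3 g 9.970790297957137 0.021485683477821392
t 10.65 q [-0.0561  0.1174  0.2328] r 0.0705 th 0.652 Ftan -4.3 Frad 3.7 g 9.975751074962318 0.021369997309947954
t 10.85 q [-0.0548  0.1173  0.2344] r 0.0706 th 0.681 Ftan -4.4 Frad 4.6 g 9.980276218266226 0.021602408556610032
t 11.05 q [-0.0536  0.1173  0.2361] r 0.0707 th 0.71 Ftan -4.5 Frad 4.0 g 9.977634747046977 0.021578151943015107
t 11.25 q [-0.0523  0.1173  0.2377] r 0.0708 th 0.74 Ftan -3.9 Frad 2.9 g 9.966774435597472 0.0212374265659603
t 11.45 q [-0.051   0.1172  0.2393] r 0.0709 th 0.769 Ftan -4.9 Frad 2.3 g 9.957312145270407 0.021217543309162114
```

```bash
python3 -m creep '[{"xyz": [0,0.0007,-0.0007]},{"xyz": [0,0.0007,-0.0007]}]' >/dev/null;python3 st.py &&
python3 -m creep '[{"xyz": [0,0.0007,-0.0007]},{"xyz": [0,0.0007,-0.0007]}]' >/dev/null && python3 st.py &&
python3 -m creep '[{"xyz": [0,0.0007,-0.0007]},{"xyz": [0,0.0007,-0.0007]}]' >/dev/null && python3 st.py &&
python3 -m creep '[{"xyz": [0,0.0007,-0.0007]},{"xyz": [0,0.0007,-0.0006]}]' >/dev/null && python3 st.py &&
python3 -m creep '[{"xyz": [0,0.0008,-0.0007]},{"xyz": [0,0.0008,-0.0006]}]' >/dev/null && python3 st.py &&
python3 -m creep '[{"xyz": [0,0.0008,-0.0006]},{"xyz": [0,0.0008,-0.0006]}]' >/dev/null && python3 st.py
```

```text
t 11.65 q [-0.0496  0.1172  0.2407] r 0.0709 th 0.797 Ftan -4.3 Frad 3.9 g 9.976330355275422 0.021533131022100485
t 11.85 q [-0.0482  0.1172  0.2422] r 0.071 th 0.825 Ftan -3.2 Frad 3.1 g 9.97857656038832 0.021466151082238174
t 12.05 q [-0.0467  0.1172  0.2436] r 0.0711 th 0.854 Ftan -4.3 Frad 3.1 g 9.972262376686558 0.021405762409633298
t 12.25 q [-0.0453  0.1171  0.2449] r 0.0712 th 0.881 Ftan -4.6 Frad 2.7 g 9.974174915696494 0.02135600602603311
t 12.45 q [-0.0437  0.1171  0.2462] r 0.0712 th 0.91 Ftan -3.3 Frad 3.8 g 9.98527034826111 0.02144971871476152
t 12.65 q [-0.0421  0.1171  0.2475] r 0.0713 th 0.938 Ftan -3.7 Frad 2.6 g 9.994905724888667 0.02149588419236612
```

```bash
python3 -m creep '[{"xyz": [0,0.0008,-0.0006]},{"xyz": [0,0.0008,-0.0006]}]' >/dev/null;python3 st.py &&
python3 -m creep '[{"xyz": [0,0.0008,-0.0006]},{"xyz": [0,0.0008,-0.0005]}]' >/dev/null && python3 st.py &&
python3 -m creep '[{"xyz": [0,0.0008,-0.0005]},{"xyz": [0,0.0008,-0.0005]}]' >/dev/null && python3 st.py &&
python3 -m creep '[{"xyz": [0,0.0008,-0.0005]},{"xyz": [0,0.0008,-0.0005]}]' >/dev/null && python3 st.py
```

```text
t 12.85 q [-0.0406  0.1171  0.2486] r 0.0713 th 0.964 Ftan -6.6 Frad 2.5 g 9.957554003340192 0.02150877652698169
t 13.05 q [-0.0401  0.1172  0.249 ] r 0.0713 th 0.974 Ftan -12.0 Frad 4.8 g 9.917346558650024 0.021180802059906342
```

```bash
python3 -m creep '[{"xyz": [0,0.0004,-0.0003]},{}]' >/dev/null;python3 st.py
python3 -m creep '[{},{}]' >/dev/null;python3 st.py
```

```text
t 13.25 q [-0.04    0.1172  0.2491] r 0.0713 th 0.976 Ftan -11.7 Frad 4.8 g 9.9098004490952 0.021577828696405746
t 13.45 q [-0.04    0.1172  0.2491] r 0.0713 th 0.976 Ftan -11.0 Frad 4.6 g 9.906469792476855 0.021664421580039516
```

```bash
python3 -m creep '[{"xyz": [0,0.0006,-0.0004]},{}]' >/dev/null;python3 st.py
python3 -m creep '[{"xyz": [0,0.0004,-0.0003]},{},{}]' >/dev/null;python3 st.py
```

```text
t 13.65 q [-0.0397  0.1173  0.2493] r 0.0714 th 0.98 Ftan -13.4 Frad 6.4 g 9.862916907586623 0.021671637437672146
t 13.95 q [-0.0396  0.1173  0.2495] r 0.0715 th 0.984 Ftan -14.3 Frad 5.9 g 9.861071922541669 0.021421233727403708
```

```bash
python3 -m creep '[{"xyz": [0,-0.0006,0.0004]},{}]' >/dev/null;python3 st.py
python3 -m creep '[{"xyz": [0,-0.0005,0.0003]},{}]' >/dev/null;python3 st.py
```

```text
t 14.15 q [-0.0397  0.1173  0.2495] r 0.0715 th 0.982 Ftan -11.9 Frad 7.0 g 9.874316345831176 0.020899009372152985
t 14.35 q [-0.0398  0.1173  0.2494] r 0.0715 th 0.981 Ftan -10.3 Frad 5.9 g 9.888748526573181 0.021514420330678602
```

```bash
python3 -m creep '[{"xyz": [0,-0.0008,0]},{"xyz": [0,-0.0008,0]},{}]' >/dev/null;python3 st.py
python3 -m creep '[{"xyz": [0,-0.0006,0.0002]},{}]' >/dev/null;python3 st.py
```

```text
t 14.65 q [-0.0402  0.1171  0.2496] r 0.0719 th 0.977 Ftan -3.0 Frad -2.1 g 9.851579906826373 0.021647727096775905
t 14.85 q [-0.0404  0.1171  0.2496] r 0.072 th 0.975 Ftan -0.8 Frad -4.6 g 9.8581609869143 0.021411350371119593
```

```bash
python3 -m creep '[{},{},{},{},{"xyz": [0,0,-0.02]},{"xyz": [0,0,-0.04]},{"xyz": [0,0,-0.045]},{}]' 0.056
python3 - <<'E'
from h import *
k=pw(p,knob(.95,.068))[0]; goto(k+[0,0,.08],p[2])
E
```

```text
clock: 15.65
eef_pos: [0.4825, -0.0505, 0.3409]
tool_rot: [2.047, 2.371, 0.006]
contact_force: [0.0, -0.0, -0.7]
opening: 0.056
grasp_force: 0.0
tool delta [-0.0484  0.1701  0.0321] turn z -0.002 z axis [ 0.009 -0.003 -1.   ] after-turn delta [-0.0487  0.17    0.0321] t 15.65 F [ 0.  -0.  -0.7]
```

```bash
python3 -m creep '[{"xyz": [-0.012,0.0425,0]},{"xyz": [-0.012,0.0425,0]},{"xyz": [-0.012,0.0425,0]},{"xyz": [-0.0125,0.0425,0.02]},{},{}]' 0.036
python3 shot.py w7
python3 - <<'E'
from h import *
W=cam(pickle.load(open("w7.pkl","rb"))); 
print("over",proj(W,pw(p,[knob(.95,.041),knob(.95,.085)])).round().tolist())
for th in(.9,.95,1): print(th,proj(W,pw(p,[handle(th,.157),handle(th,.065)])).round().tolist())
goto(pw(p,knob(.95,.068))[0]+[0,0,-.019],p[2])
E
```

```text
clock: 16.25
eef_pos: [0.6568, -0.0734, 0.3131]
tool_rot: [-2.051, -2.375, 0.002]
contact_force: [0.1, 0.9, 0.5]
opening: 0.0359
grasp_force: 0.0
over [[320.0, 241.0], [320.0, 188.0]]
0.9 [[67.0, 91.0], [92.0, 218.0]]
0.95 [[69.0, 91.0], [94.0, 219.0]]
1 [[71.0, 90.0], [95.0, 220.0]]
tool delta [-0.0007  0.0018  0.104 ] turn z -0.002 z axis [ 0.  0. -1.] after-turn delta [-0.0007  0.0018  0.104 ] t 16.3 F [-0.2 -0.3  1.2]
```

View pics/w7.png

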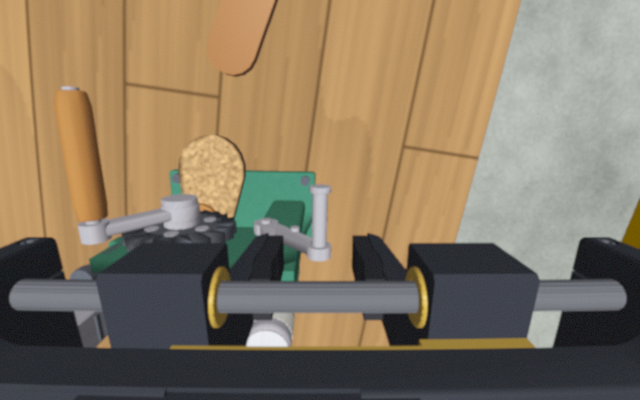

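The handle is unmoved (tip (68,91), angle about 0.95), and the knob at column 320 is centred under the gripper. I'll go down, close the cage and swing the pawl back.

```bash
python3 -m creep '[{"xyz": [0,0.002,0.034]},{"xyz": [0,0,0.035]},{"xyz": [0,0,0.035]},{"xyz": [0,0,0.002]},{}]'
python3 -m creep '[{},{},{}]' 0.021 3
python3 -m creep '[{"xyz": [0,-0.0045,-0.004]},{"xyz": [0,-0.0045,-0.004]},{"xyz": [0,-0.006,-0.0035]},{"xyz": [0,-0.0065,-0.0035]},{"xyz": [0,-0.007,-0.0025]},{"xyz": [0,-0.007,-0.0025]}]'
```

```text
clock: 16.8
eef_pos: [0.6584, -0.0731, 0.2121]
tool_rot: [2.052, 2.376, 0.002]
contact_force: [-0.2, -0.5, 0.8]
opening: 0.036
grasp_force: 0.0
clock: 17.1
eef_pos: [0.6588, -0.0732, 0.2108]
tool_rot: [2.052, 2.376, 0.001]
contact_force: [-0.3, -0.5, -0.7]
opening: 0.0214
grasp_force: 0.0
clock: 17.7
eef_pos: [0.6226, -0.0784, 0.2296]
tool_rot: [-2.054, -2.377, 0.0]
contact_force: [-0.0, -0.1, -0.0]
opening: 0.0209
grasp_force: 0.1
```

```bash
python3 -m creep '[{"xyz": [0,-0.004,-0.001]},{"xyz": [0,-0.004,-0.001]},{"xyz": [0,-0.004,0]},{"xyz": [0,-0.003,0]},{"xyz": [0,-0.003,0]},{"xyz": [0,-0.003,0]},{"xyz": [0,-0.002,0]},{"xyz": [0,-0.002,0]},{}]'
python3 -m creep '[{"xyz": [0,-0.002,0]},{"xyz": [0,-0.001,0]},{}]'
python3 -m creep '[{},{}]' 0.032
python3 st.py
```

```text
clock: 18.6
eef_pos: [0.5985, -0.0819, 0.2315]
tool_rot: [2.054, 2.377, 0.0]
contact_force: [0.0, -1.3, -0.6]
opening: 0.0207
grasp_force: 0.0
clock: 18.9
eef_pos: [0.5956, -0.0824, 0.2314]
tool_rot: [-2.053, -2.378, 0.0]
contact_force: [-0.3, 0.5, 0.5]
opening: 0.021
grasp_force: 0.0
clock: 19.1
eef_pos: [0.5957, -0.0824, 0.2314]
tool_rot: [2.053, 2.378, -0.0]
contact_force: [0.4, -0.6, -0.5]
opening: 0.032
grasp_force: 0.0
t 19.1 q [0.0675 0.0686 0.2504] r 0.0906 th 2.411 Ftan 0.6 Frad -0.1 g 0.0 0.03195735107960096
```

Now I withdraw and check that the pawl is down and the crank is unmoved.

```bash
python3 -m creep '[{},{},{"xyz": [0,0,-0.03]},{"xyz": [0,0,-0.045]},{"xyz": [0,0,-0.03]},{"xyz": [0.02,0,0]},{},{}]' 0.05
python3 shot.py w8
python3 - <<'E'
from h import *
W=cam(pickle.load(open("w8.pkl","rb"))); 
for a in(0,.05,.1,.15,.2): print(a,round(knob(a)[0],4),proj(W,pw(p,[knob(a,.041),knob(a,.085)])).round().tolist())
for th in(.9,.95,1): print(th,proj(W,pw(p,[handle(th,.157),handle(th,.065)])).round().tolist())
E
```

```text
clock: 19.9
eef_pos: [0.5927, -0.0627, 0.3358]
tool_rot: [-2.052, -2.377, 0.001]
contact_force: [0.4, -0.2, 0.8]
opening: 0.0497
grasp_force: 0.0
0 0.065 [[315.0, 262.0], [315.0, 212.0]]
0.05 0.0687 [[320.0, 262.0], [320.0, 212.0]]
0.1 0.0725 [[324.0, 262.0], [324.0, 212.0]]
0.15 0.0762 [[329.0, 262.0], [329.0, 212.0]]
0.2 0.08 [[333.0, 262.0], [334.0, 212.0]]
0.9 [[173.0, 120.0], [187.0, 233.0]]
0.95 [[176.0, 120.0], [189.0, 233.0]]
1 [[178.0, 120.0], [192.0, 234.0]]
```

View pics/w8.png

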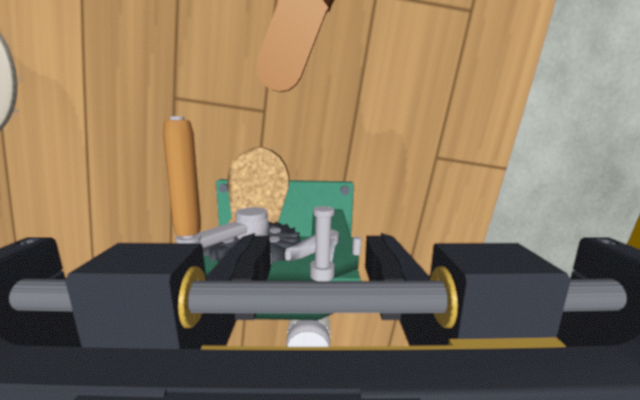

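The knob is at column 323, about 72 mm along the press's x, so the pawl lies on the teeth. The handle tip at (176,118) shows the crank still at the stop angle, and the bystanders haven't been touched.

```bash
python3 -c "
from cell import close_job
print(close_job())"
```

```text
the job is handed in; nothing more can be done
None
```

The job is handed in at about 20 s of the 64 allowed. The pawl was laid over, and the ram was wound up until the crank force was about 10 N above winding. The pawl is back on the teeth with its knob at about 72 mm, and the last picture shows the crank still at its stop angle. I had no direct reading that the ram still bears on the screw after I let go.

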